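# Offer up a gear case cover on the shoe repairer's bench

## Robot

A 6-joint arm with a two-finger parallel gripper is mounted at the origin on the work surface. World frame = base frame: x ahead of the robot, y to its left, z up, the work surface at z = 0. Lengths are in m, angles in rad, forces in N, time in s.
With the tool pointing down it reaches from about 0.4 to 0.825 m from the base axis. Payload 7 kg.
Tool frame: the origin (TCP) lies between the finger pads; the fingertips stand 22 mm ahead of it and the grasp point (between the pads) lies 3 mm ahead of it (arm.tip_reach is the distance from the TCP to the fingertips, in m); z points along the fingers, y is the line along which they close (so a half turn about z gives the same grasp; the last joint's range is limited). The gripper opens to 88 mm and grips with 3 to 60 N. Pads are 19 mm wide; open, the fingers measure 130 mm over their backs; the gripper's body (78 mm by 193 mm) begins 47 mm behind the grasp point.
Start: joints at [-1.019, 0.359, 0.012, 0, -1.224, -0.288], TCP at [0.176, -0.652, 0.249] pointing down, gripper open.
Joint ranges: [-3.07, 3.07], [-1.43, 2.12], [-1.02, 1.25], [-3.03, 1.67], [-3.05, -0], [-3.03, 3.03]. Speed limits (rad/s): [2.39, 2.39, 3.01, 3.14, 3.14, 3.14].

## Interface

Orientations are given as [roll, pitch, yaw] about the fixed x, y, z axes, in that order (R = Rz(yaw) Ry(pitch) Rx(roll)).
In Python, from station import arm, viewer gives the robot as it stands. The module is installed in compiled form; this text tells all that it offers.
- The arm moves only by the tool apply_moves, never from a script. Its argument "commands" is a list that holds one entry, the list of rows, each a list of 5 numbers: the closure, from -1 (fully open) to 1 (shut), then the shift along the world's x, y, z as a fraction of full scale, then the turn about the world's z as a fraction of full scale. In form: [[[fingers, tx, ty, tz, yaw], ...]]. A call has 1 to 12 rows; each row shifts and turns the commanded pose from where the row before left it; what a row does not reach is not made up. Full scale, the value 1, is 20 cm for a shift and pi rad for a turn. A row lasts 1/10 s, in which the tool goes at most 50 mm and 8.59 degrees, less where a joint would pass 70% of its speed; a pose out of reach is approached as far as the arm can. A call with a number of a shift or a turn outside -1 to 1 is refused whole. A call with a gripper value outside its range is refused whole. The fingers move at their own pace and stop on an object; "force" is the grip in N (left out, the last holds). Time passes only in rows, so rows that do not move let the fingers close. It gives the time, the measured TCP pose, the force, the opening and the grip force at its end, in the units of the state.
- arm.get_state(): the state, without advancing time (a new reading comes with each control period).
- viewer.grab_frame(name): name is "scene" or "top"; returns a dict with "image" (480x640x3 uint8, blue, green, red), "mtx" (3x3 intrinsics, pixels), "rvec" (rotation vector, rad) and "tvec" (3), from world to camera coordinates, as OpenCV has them. Camera axes: x right, y down, z forward; pixel columns grow to the right and rows downward; lengths in m; the calibration is good to about 2 mm. A picture is of the moment at which its call begins. There is no depth.
- arm.job_done(): hands the job in; it is judged then, once.
The state is a dict: "t": time; "q": joint angles; "qd": joint speeds; "joint_efforts": joint torques, N m; "eef_pos": TCP position; "ee_rot": TCP orientation; "force": force on the tool from outside, world axes, zero at the start; "moment": the same for the moment, N m; "width": finger opening in m; "gripper_force": force on a finger pad.
Only numpy, scipy, OpenCV 4.12 (cv2) and the standard library are available. Lean on these libraries where they do the work, as an engineer would, in place of code of your own. Each camera call takes 0.05 s, during which the arm holds its last target. There are 200 camera calls.

## Task

Slide the open gear case of the sole trimmer across the bench, without lifting it, to the middle of the round rubber pad. Then take its cover plate by the rib and hold it level, hovering about a centimetre above the case without touching it, with its three holes straight over the case's three threaded holes so that the screws can be put in: finish while still holding it there. Leave the hammer, polish tin, brush and heel where they are.

Things in the scene. Friction and masses are not known exactly. Their poses are not given: they have to be found in the camera images.
- pad: Round black rubber pad let into the bench top, 170 mm across, flush with the bench (its face stands under 1 mm proud and is no step: things slide onto it freely). Fixed in each run, its place varies. Origin at its centre, at bench height.
- case: Loose open-topped aluminium gear case, two small gears inside, 0.3 to 0.6 kg. 112 mm long (x), 35 mm high; broad part 58 mm wide (y) with flat sides at x = -56 to +33 mm, walls 8 mm; nose 28 mm wide at x = +33 to +56. Origin: centre of underside, z up. Flat top face has 6 mm threaded holes at (x, y) = (-45, 18), (-45, -18), (45, 0) mm. Can be gripped across its 58 mm sides to slide it.
- cover: Aluminium cover plate lying flat, rib up, about 0.15 kg. Same outline as the case: 112 x 58 mm, 5 mm thick, nose 28 mm wide at x = +33 to +56 mm. Origin: centre of underside, x towards the nose, z up. Grip rib at x = y = 0, 44 mm along x, 14 mm thick in y, from 5 to 35 mm above the underside. 10 mm through holes at (x, y) = (-45, 18), (-45, -18), (45, 0) mm.
- case_hole0 (a point): Mouth of the case's threaded hole 0 (broad end, y = +18 mm), on its top face, 35 mm above the case's underside.
- case_hole1 (a point): Mouth of the case's threaded hole 1 (broad end, y = -18 mm), on its top face, 35 mm above the case's underside.
- case_hole2 (a point): Mouth of the case's threaded hole 2 (nose), on its top face, 35 mm above the case's underside.
- cover_hole0 (a point): Centre of the cover's through hole 0 (broad end, y = +18 mm), at its underside. It belongs over case_hole0.
- cover_hole1 (a point): Centre of the cover's through hole 1 (broad end, y = -18 mm), at its underside. It belongs over case_hole1.
- cover_hole2 (a point): Centre of the cover's through hole 2 (nose), at its underside. It belongs over case_hole2.
- hammer: Bystander: hammer, 260 mm long, lying loose on the far side of the bench. Origin on its underside; handle towards its -x.
- tin: Bystander: round red polish tin, 72 mm across, 30 mm high, on the far side. Origin at the centre of its underside.
- brush: Bystander: wooden shoe brush, 150 x 50 mm, 44 mm high, on the far side. Origin at the centre of its underside.
- heel: Bystander: stacked shoe heel about 58 x 56 mm, 28 mm high, on the far side. Origin on its underside, near the middle.
Things that resemble listed ones, but are neither listed nor needed, are in the scene too. What is shaped like the cover but orange or turquoise is not meant.

How it is judged:
By the outcome, as a careful person would: the job done as asked, in the order asked, and still so for the second after the job is handed in, while the arm keeps its last pose, push and grip.
It also fails if it takes over 64 s, if anything falls off the work surface, if the arm or the gripper's body presses on something with over 40 N, if the wrist force passes 120 N, or if a joint passes its speed limit or range.

## Working session

There is one attempt and no reset: what is moved stays moved. The work goes in short steps, Python scripts to look and compute and a tool call to move; the robot and the scene stay as the last step left them, time stands still between calls to the robot, and variables do not carry over. Pictures are saved under pics/ and viewed, at most 10 in all, crops included, and the job is handed in when it is done.

Besides the shell and the picture viewer there is one more tool, called after "Request:" by a JSON object that holds its "fn" and its "kwargs". apply_moves: Moves the arm, as the interface text tells. Shift numbers are shares of 20 cm and turn numbers shares of pi rad, none past 1 either way. Its arguments: {"type":"object","properties":{"commands":{"type":"array","items":{"type":"array","items":{"type":"array","items":{"type":"number"}}}},"force":{"type":"number"}},"required":["commands"]}

```bash
mkdir -p pics; cat > h.py <<'E'
import cv2, numpy as np
from station import arm, viewer
def grab(n):
    f=viewer.grab_frame(n); cv2.imwrite(f'pics/{n}_last.png',f['image']); np.savez(f'{n}.npz',**f); return f
def ray(f,uv,z):
    R=cv2.Rodrigues(np.array(f['rvec'],float))[0]; t=np.array(f['tvec'],float).ravel()
    p=cv2.undistortPoints(np.array(uv,float).reshape(-1,1,2),np.array(f['mtx']),None).reshape(-1,2)
    C=-R.T@t; d=np.c_[p,np.ones(len(p))]@R
    return C+d*((np.atleast_1d(z)-C[2])/d[:,2])[:,None]
def proj(f,P):
    return cv2.projectPoints(np.array(P,float).reshape(-1,3),np.array(f['rvec'],float),np.array(f['tvec'],float),np.array(f['mtx']),None)[0].reshape(-1,2)
E
python3 - <<'E'
from h import *
for n in('top','scene'):
    f=grab(n); cv2.imwrite(f'pics/{n}0.png',f['image']); print(n,np.round(ray(f,[[320,240]],0),3), np.round(-cv2.Rodrigues(np.array(f['rvec'],float))[0].T@np.array(f['tvec']).ravel(),3), f['mtx'][0])
E
```

```text
top [[0.588 0.053 0.   ]] [0.49  0.045 1.243] [458.05312339   0.         317.78005778]
scene [[0.458 0.088 0.   ]] [1.442 0.156 0.633] [462.40446509   0.         310.45253309]
```

View pics/top0.png

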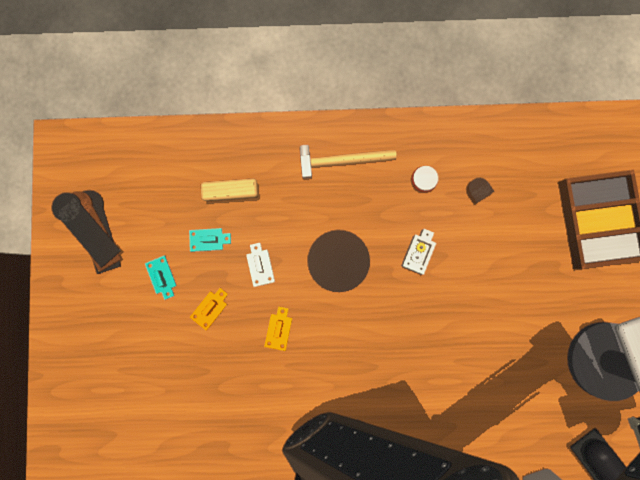

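View pics/scene0.png

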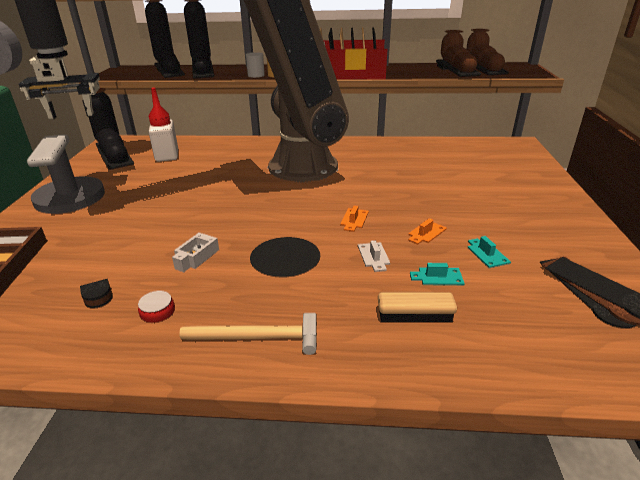

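Top view: the case is at (419,252) with its nose up, and the pad at (339,261). Plates that could be taken for the cover: aluminium (260,265), orange (209,309) and (279,329), turquoise (209,240) and (160,277). I choose the aluminium one and check it in a close crop.

```bash
python3 - <<'E'
from h import *
a=cv2.imread('pics/top0.png')
# crops 50x... x8
c1=cv2.resize(a[225:280,395:445],None,fx=8,fy=8,interpolation=cv2.INTER_CUBIC)
c2=cv2.resize(a[237:292,237:287],None,fx=8,fy=8,interpolation=cv2.INTER_CUBIC)
cv2.imwrite('pics/crop1.png',np.hstack([c1,c2]))
f=dict(np.load('top.npz'))
# pad: dark blob
g=cv2.cvtColor(a,cv2.COLOR_BGR2HSV)[...,2]
m=(g[215:310,290:390]<90).astype(np.uint8)
n,l,s,c=cv2.connectedComponentsWithStats(m); i=1+s[1:,4].argmax()
cs=cv2.findContours((l==i).astype(np.uint8),0,1)[0][0].reshape(-1,2)+[290,215]
w=ray(f,cs,0.0)[:,:2]; print('pad',cv2.minEnclosingCircle(w.astype(np.float32)),w.mean(0), (w.max(0)+w.min(0))/2)
def white(x0,x1,y0,y1):
    hs=cv2.cvtColor(a,cv2.COLOR_BGR2HSV)[y0:y1,x0:x1]
    m=((hs[...,1]<70)&(hs[...,2]>110)).astype(np.uint8)
    c=max(cv2.findContours(m,0,1)[0],key=cv2.contourArea).reshape(-1,2)+[x0,y0]
    return c
for nm,b,z in(('case',(395,445,225,280),.035),('cover',(237,287,237,292),.005)):
    c=white(*b); w=ray(f,c,z)[:,:2].astype(np.float32); print(nm,cv2.minAreaRect(w),cv2.minAreaRect(c.astype(np.float32)))
E
```

```text
pad ((0.5307519435882568, 0.0049187373369932175), 0.08255766332149506) [0.53027681 0.00468974] [0.53032159 0.00460983]
case ((0.5512807369232178, -0.21012714505195618), (0.060089074075222015, 0.11422572284936905), 65.65106964111328) ((420.1724548339844, 250.06898498535156), (23.026222229003906, 43.08131790161133), 21.801410675048828)
cover ((0.5289090275764465, 0.21943563222885132), (0.11272460222244263, 0.05902478098869324), 11.340922355651855) ((259.2059020996094, 263.67645263671875), (41.542179107666016, 21.80150604248047), 77.47119140625)
```

View pics/crop1.png

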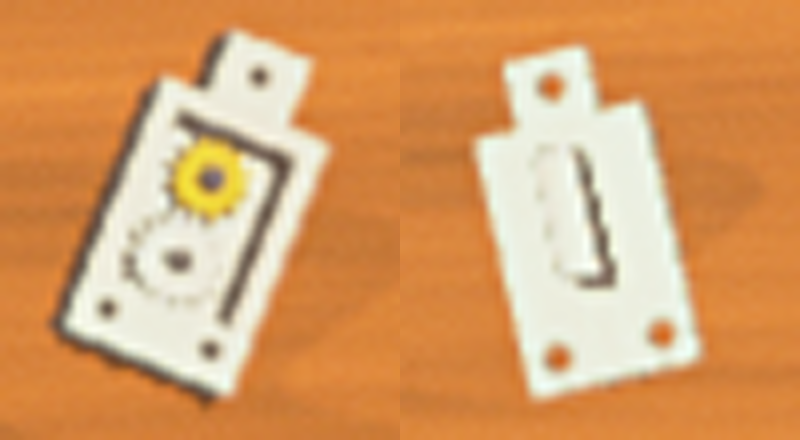

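```bash
cat >> h.py <<'E'
HM=np.array([[-45,18],[-45,-18],[45,0]])/1000.
def fit(W,M=HM):
    mc,wc=M.mean(0),W.mean(0); H=(M-mc).T@(W-wc); a=np.arctan2(H[0,1]-H[1,0],H[0,0]+H[1,1])
    R=np.array([[np.cos(a),-np.sin(a)],[np.sin(a),np.cos(a)]]); t=wc-R@mc
    return t,a,np.linalg.norm(W-(M@R.T+t),axis=1)
E
python3 - <<'E'
from h import *
f=dict(np.load('top.npz'))
for nm,p,o,z in(('case',[[108,308],[210,350],[260,76]],(395,225),.035),('cover',[[158,358],[262,334],[150,87]],(237,237),.005)):
    uv=(np.array(p)+.5)/8-.5+o; t,a,r=fit(ray(f,uv,z)[:,:2]); print(nm,t.round(4),np.degrees(a).round(2),r.round(4))
s=arm.get_state(); print(s['eef_pos'],s['ee_rot'],s['width'],arm.tip_reach)
E
```

```text
case [ 0.5516 -0.2116] -24.22 [0.0001 0.0001 0.0002]
cover [0.529  0.2198] 11.89 [0.0002 0.0002 0.0001]
[ 0.17587381 -0.65126742  0.2477135 ] [ 3.14009494e+00 -1.62157204e-04 -2.87784549e+00] 0.08760157199867526 0.022
```

Request:
{"fn": "apply_moves", "kwargs": {"commands": [[[-1,0.117,0.137,-0.03,-0.0136],[-1,0.117,0.137,-0.03,-0.0136],[-1,0.117,0.137,-0.03,-0.0136],[-1,0.117,0.137,-0.03,-0.0136],[-1,0.117,0.137,-0.03,-0.0136],[-1,0.117,0.137,-0.03,-0.0136],[-1,0.117,0.137,-0.03,-0.0136],[-1,0.117,0.137,-0.03,-0.0136],[-1,0.117,0.137,-0.03,-0.0136],[-1,0.117,0.137,-0.03,-0.0136],[-1,0.117,0.137,-0.03,-0.0136],[-1,0.117,0.137,-0.03,-0.0136]]], "force": 20}}

```text
t: 1.3
eef_pos: [0.4574, -0.3215, 0.1762]
ee_rot: [3.141, -0.0, 2.891]
force: [1.0, -0.7, -0.2]
width: 0.0874
gripper_force: 0.0
```

Request:
{"fn": "apply_moves", "kwargs": {"commands": [[[-1,0.117,0.137,-0.03,-0.0136],[-1,0.117,0.137,-0.03,-0.0136],[-1,0.117,0.137,-0.03,-0.0136],[-1,0.117,0.137,-0.03,-0.0136],[-1,0,0,0,0],[-1,0,0,0,0],[-1,0,0,0,0],[-1,0,0,0,0]]]}}

```text
t: 2.1
eef_pos: [0.5498, -0.214, 0.1528]
ee_rot: [3.142, 0.0, 2.721]
force: [-0.1, -0.4, 0.2]
width: 0.0878
gripper_force: 0.0
```

Request:
{"fn": "apply_moves", "kwargs": {"commands": [[[-1,0.009,0.012,-0.1,0],[-1,0,0,-0.13,0],[-1,0,0,-0.13,0],[-1,0,0,-0.13,0],[-1,0,0,-0.09,0],[-1,0,0,-0.03,0],[-1,0,0,0,0],[-1,0,0,0,0],[-1,0,0,0,0]]]}}

```text
t: 3.0
eef_pos: [0.553, -0.2111, 0.0319]
ee_rot: [3.141, 0.002, 2.722]
force: [-0.5, -0.4, -0.6]
width: 0.0877
gripper_force: 0.0
```

Request:
{"fn": "apply_moves", "kwargs": {"commands": [[[0.1,0,0,0,0],[0.4,0,0,0,0],[0.6,0,0,0,0],[0.6,0,0,0,0],[0.6,0,0,0,0],[0.6,0,0,0,0],[0.6,0,0,0,0],[0.6,0,0,0,0]]], "force": 15}}

```text
t: 3.8
eef_pos: [0.5522, -0.2108, 0.0307]
ee_rot: [3.142, 0.0, 2.722]
force: [-0.6, 1.2, 2.4]
width: 0.0576
gripper_force: 15.0
```

Request:
{"fn": "apply_moves", "kwargs": {"commands": [[[0.6,-0.0044,0.02,0,0],[0.6,-0.0044,0.045,0,0],[0.6,-0.0044,0.045,0,0],[0.6,-0.0044,0.045,0,0],[0.6,-0.0044,0.045,0,0],[0.6,-0.0044,0.045,0,0],[0.6,-0.0044,0.045,0,0],[0.6,-0.0044,0.045,0,0],[0.6,-0.0044,0.045,0,0],[0.6,-0.0044,0.045,0,0],[0.6,-0.0044,0.045,0,0],[0.6,-0.0044,0.045,0,0]]]}}

```text
t: 5.0
eef_pos: [0.5416, -0.1072, 0.0306]
ee_rot: [-3.142, 0.0, 2.722]
force: [1.4, -4.7, 3.2]
width: 0.0578
gripper_force: 15.0
```

Request:
{"fn": "apply_moves", "kwargs": {"commands": [[[0.6,-0.0044,0.045,0,0],[0.6,-0.0044,0.045,0,0],[0.6,-0.0044,0.045,0,0],[0.6,-0.0044,0.045,0,0],[0.6,-0.0044,0.045,0,0],[0.6,-0.0044,0.045,0,0],[0.6,-0.0044,0.045,0,0],[0.6,-0.0044,0.045,0,0],[0.6,-0.0044,0.045,0,0],[0.6,-0.0044,0.045,0,0],[0.6,-0.0044,0.045,0,0],[0.6,-0.0044,0.045,0,0]]]}}

```text
t: 6.2
eef_pos: [0.5307, 0.0007, 0.0306]
ee_rot: [-3.141, -0.0, 2.722]
force: [1.3, -5.8, 5.7]
width: 0.0581
gripper_force: 15.0
```

Request:
{"fn": "apply_moves", "kwargs": {"commands": [[[0.6,0,0.02,0,0],[0.6,0,0,0,0],[0.6,0,0,0,0],[0.6,0,0,0,0],[0.6,0,0,0,0]]]}}

```text
t: 6.7
eef_pos: [0.5305, 0.0051, 0.0306]
ee_rot: [3.141, -0.001, 2.722]
force: [-2.2, 1.0, 7.7]
width: 0.0581
gripper_force: 15.0
```

Request:
{"fn": "apply_moves", "kwargs": {"commands": [[[-1,0,0,0,0],[-1,0,0,0,0],[-1,0,0,0,0],[-1,0,0,0,0],[-1,0,0,0.08,0],[-1,0,0,0.15,0],[-1,0,0,0.15,0],[-1,0,0,0.15,0],[-1,0,0,0.1,0]]]}}

```text
t: 7.6
eef_pos: [0.5316, 0.0043, 0.1587]
ee_rot: [3.14, 0.002, 2.722]
force: [1.0, -0.1, -0.3]
width: 0.0876
gripper_force: 0.0
```

Request:
{"fn": "apply_moves", "kwargs": {"commands": [[[-1,0,0.15,0,0.016],[-1,0,0.15,0,0.016],[-1,0,0.15,0,0.016],[-1,0,0.15,0,0.016],[-1,0,0.15,0,0.016],[-1,0,0.15,0,0.016],[-1,0,0.16,0,0.018],[-1,0,0,0,0.018],[-1,0,0,0,0.018],[-1,0,0,0,0.018],[-1,0,0,0,0.016],[-1,0,0,0,0.016]]]}}

```text
t: 8.8
eef_pos: [0.5308, 0.2161, 0.1563]
ee_rot: [-3.142, -0.001, -2.931]
force: [-0.6, 0.8, -1.1]
width: 0.0877
gripper_force: 0.0
```

```bash
python3 - <<'E'
from h import *
f=grab('top');a=f['image']; p=proj(f,[.53,.005,.03])[0].round().astype(int);print(p)
x,y=p-[37,37]
cv2.imwrite('pics/crop2.png',cv2.resize(a[y:y+74,x:x+74],None,fx=8,fy=8,interpolation=cv2.INTER_CUBIC)); print(x,y)
E
```

```text
[339 261]
302 224
```

View pics/crop2.png

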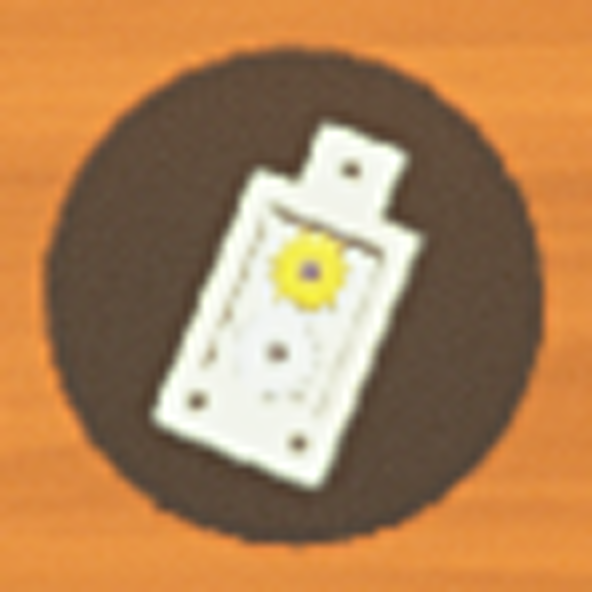

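The case sits on the pad, whose centre is at crop pixel (295,296). Its holes are at (197,400), (298,443) and (351,169).

```bash
python3 - <<'E'
from h import *
f=dict(np.load('top.npz'))
uv=(np.array([[197,400],[298,443],[351,169]])+.5)/8-.5+[302,224]
t,a,r=fit(ray(f,uv,.035)[:,:2]);print('case',t.round(4),np.degrees(a).round(2),r.round(4))
E=(np.array([[44,296],[545,296],[295,46],[295,546]])+.5)/8-.5+[302,224]
w=ray(f,E,0)[:,:2];print('pad',w.mean(0))
E
```

```text
case [0.5302 0.0044] -24.2 [0.0002 0.0001 0.0001]
pad [0.53123355 0.00488422]
```

Request:
{"fn": "apply_moves", "kwargs": {"commands": [[[-1,-0.009,0.0185,-0.1,-0.001],[-1,0,0,-0.14,0],[-1,0,0,-0.14,0],[-1,0,0,-0.13,0],[-1,0,0,-0.08,0],[-1,0,0,-0.03,0],[-1,0,0,0,0],[-1,0,0,0,0],[-1,0,0,0,0]]]}}

```text
t: 9.75
eef_pos: [0.5299, 0.2203, 0.0337]
ee_rot: [3.141, 0.002, -2.936]
force: [-0.4, 0.0, 0.7]
width: 0.0874
gripper_force: 0.0
```

Lowering 2 mm more, then closing on the rib.

Request:
{"fn": "apply_moves", "kwargs": {"commands": [[[-1,0,0,-0.01,0],[-1,0,0,0,0],[1,0,0,0,0],[1,0,0,0,0],[1,0,0,0,0],[1,0,0,0,0],[1,0,0,0,0],[1,0,0,0,0],[1,0,0,0,0],[1,0,0,0,0],[1,0,0,0,0],[1,0,0,0,0]]], "force": 30}}

```text
t: 10.95
eef_pos: [0.5293, 0.2199, 0.0306]
ee_rot: [3.142, 0.0, -2.936]
force: [-0.2, 1.1, -0.9]
width: 0.0139
gripper_force: 30.0
```

Request:
{"fn": "apply_moves", "kwargs": {"commands": [[[1,0,0,0,0],[1,0,0,0,0],[1,0,0,0.03,0],[1,0,0,0.08,0],[1,0,0,0.1,0],[1,0,0,0.1,0],[1,0,0,0.1,0],[1,0,0,0.1,0],[1,0,0,0,0],[1,0,0,0,0],[1,0,0,0,0]]]}}

```text
t: 12.05
eef_pos: [0.5286, 0.2194, 0.1316]
ee_rot: [-3.141, -0.002, -2.937]
force: [-0.8, -0.3, -2.1]
width: 0.0133
gripper_force: 30.0
```

Request:
{"fn": "apply_moves", "kwargs": {"commands": [[[1,0.0008,-0.05,0,-0.0167],[1,0.0008,-0.0915,0,-0.0167],[1,0.0008,-0.0915,0,-0.0167],[1,0.0008,-0.0915,0,-0.0167],[1,0.0008,-0.0915,0,-0.0167],[1,0.0008,-0.0915,0,-0.0167],[1,0.0008,-0.0915,0,-0.0167],[1,0.0008,-0.0915,0,-0.0167],[1,0.0008,-0.0915,0,-0.0167],[1,0.0008,-0.0915,0,-0.0167],[1,0.0008,-0.0915,0,-0.0167],[1,0.0008,-0.0915,0,-0.0167]]]}}

```text
t: 13.25
eef_pos: [0.531, 0.0068, 0.1327]
ee_rot: [3.141, 0.0, 2.713]
force: [-0.0, 0.8, -1.4]
width: 0.0141
gripper_force: 30.0
```

Request:
{"fn": "apply_moves", "kwargs": {"commands": [[[1,0,-0.018,0,0],[1,0,0,0,0],[1,0,0,0,0],[1,0,0,0,0],[1,0,0,0,0]]]}}

```text
t: 13.75
eef_pos: [0.5312, 0.0055, 0.1326]
ee_rot: [3.142, 0.0, 2.718]
force: [-0.0, 0.6, -1.9]
width: 0.014
gripper_force: 30.0
```

Request:
{"fn": "apply_moves", "kwargs": {"commands": [[[1,0,0,-0.05,0],[1,0,0,-0.08,0],[1,0,0,-0.07,0],[1,0,0,-0.04,0],[1,0,0,-0.02,0],[1,0,0,0,0],[1,0,0,0,0],[1,0,0,0,0]]]}}

```text
t: 14.55
eef_pos: [0.5316, 0.0051, 0.0811]
ee_rot: [3.141, 0.001, 2.717]
force: [0.7, 1.0, -1.2]
width: 0.0138
gripper_force: 30.0
```

```bash
python3 - <<'E'
from h import *
o=[]
S=[]
for i in range(4):
  for n in('top','scene'):
    f=grab(n)
    S.append(arm.get_state()['eef_pos'])
    if i==3:
        p=proj(f,[.53,.005,.05])[0].round().astype(int); x,y=p-[25,37] if n=='top' else p-[45,40]; w,h=(50,74) if n=='top' else (80,74); print(n,x,y)
        o.append(cv2.resize(f['image'][y:y+h,x:x+w],None,fx=6,fy=6,interpolation=cv2.INTER_CUBIC))
cv2.imwrite('pics/crop3.png',np.hstack(o)); print(np.mean(S,0),np.std(S,0),arm.get_state()['ee_rot'])
E
```

```text
top 314 223
scene 238 198
[0.53136606 0.0050225  0.08090377] [1.16601857e-04 4.94255318e-05 1.55464636e-04] [3.14143508e+00 1.63976493e-04 2.71737862e+00]
```

View pics/crop3.png

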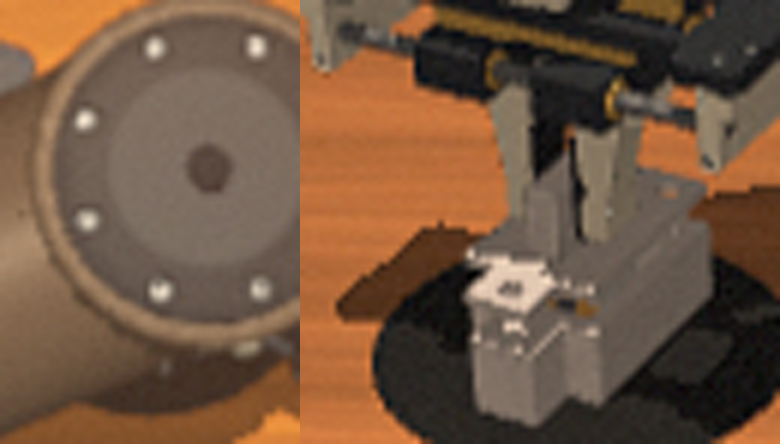

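```bash
cat > ov.py <<'E'
from h import *
import sys
def ov(name,cz,cc,ca,kc,ka,out,k=10):
    f=dict(np.load('scene.npz')); o=np.array([[-56,29],[-56,-29],[33,-29],[33,-14],[56,-14],[56,14],[33,14],[33,29]])/1000
    a=f['image']; x,y,w,h=262,222,76,56
    I=cv2.resize(a[y:y+h,x:x+w],None,fx=k,fy=k,interpolation=cv2.INTER_CUBIC)
    def dr(M,t,an,z,col,closed=True):
        R=np.array([[np.cos(an),-np.sin(an)],[np.sin(an),np.cos(an)]]); W=M@R.T+t
        p=(proj(f,np.c_[W,np.full(len(W),z)])-[x,y]+.5)*k-.5
        cv2.polylines(I,[p.round().astype(np.int32)],closed,col,1)
    th=np.linspace(0,6.28,20); 
    dr(o,cc,ca,.035,(0,255,0)); dr(o,cc,ca,0,(0,255,0))
    dr(np.array([.045,0])+.003*np.c_[np.cos(th),np.sin(th)],cc,ca,.035,(0,255,0))
    dr(o,kc,ka,cz,(0,0,255)); dr(o,kc,ka,cz+.005,(255,0,0))
    for h in HM: dr(h+.005*np.c_[np.cos(th),np.sin(th)],kc,ka,cz+.005,(255,0,0))
    cv2.imwrite(out,I)
if __name__=='__main__':
    ov('scene',.0503,np.array([.5302,.0044]),np.radians(-24.2),np.array([.5311,.0049]),2.7174-np.pi,'pics/ov1.png')
E
python3 ov.py
```

```text
(no output)
```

View pics/ov1.png

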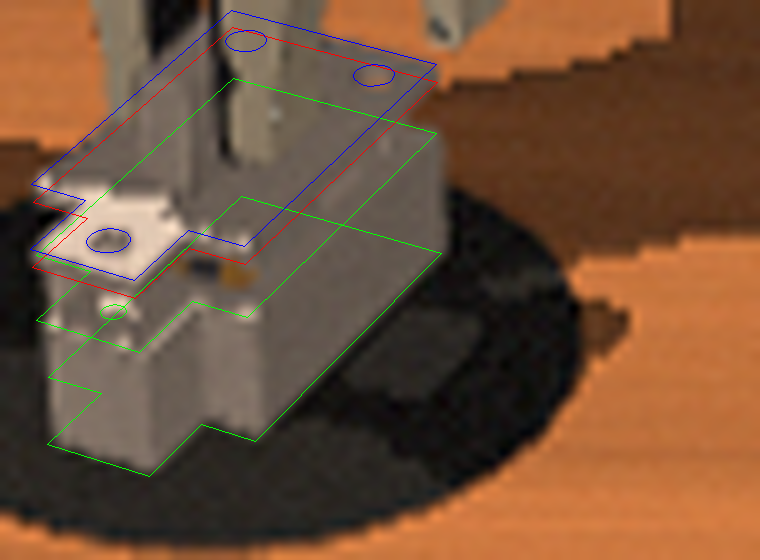

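Request:
{"fn": "apply_moves", "kwargs": {"commands": [[[1,0,0,0.1,0],[1,0,0,0.15,0],[1,0,0,0.15,0],[1,0,0,0.1,0],[1,0,0,0,0],[1,0,0,0,0],[1,0,0,0,0],[1,0,0,0,0]]]}}

```text
t: 15.75
eef_pos: [0.5305, 0.0048, 0.1794]
ee_rot: [-3.14, -0.002, 2.717]
force: [-0.2, -0.5, -2.1]
width: 0.0136
gripper_force: 30.0
```

```bash
cp scene.npz scene_low.npz; python3 - <<'E'
from h import *
I=np.mean([grab('scene')['image'].astype(float) for _ in range(6)],0)
f=grab('scene');S=arm.get_state();print(S['eef_pos'],S['ee_rot'])
a=np.clip(I*1.6,0,255).astype(np.uint8)
x,y,w,h=258,182,60,74
cv2.imwrite('pics/crop4.png',cv2.resize(a[y:y+h,x:x+w],None,fx=8,fy=8,interpolation=cv2.INTER_CUBIC))
E
```

```text
[0.53112167 0.00494431 0.18033269] [-3.14125410e+00 -3.12186696e-04  2.71740586e+00]
```

View pics/crop4.png

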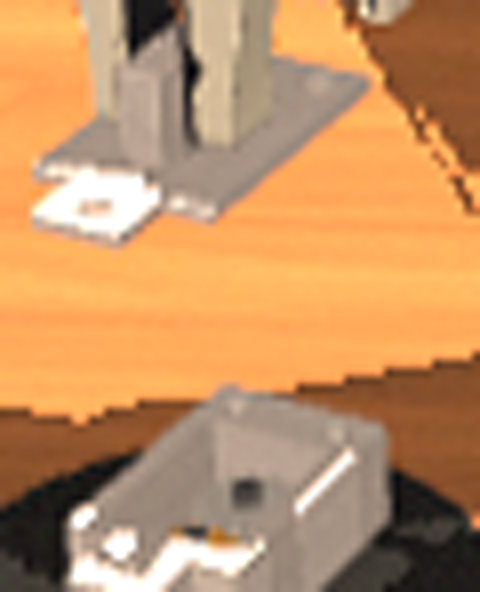

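```bash
python3 - <<'E'
from h import *
f=dict(np.load('scene.npz'))
def P(M,t,an,z):
    R=np.array([[np.cos(an),-np.sin(an)],[np.sin(an),np.cos(an)]]); W=np.array(M)/1000@R.T+t
    return (proj(f,np.c_[W,np.full(len(W),z)])-[258,182]+.5)*8-.5
def pr(n,M,t,a,z,obs):
    o=np.array(obs); uv=(o+.5)/8-.5+[258,182]; w=ray(f,uv,z)[:,:2]; R=np.array([[np.cos(a),-np.sin(a)],[np.sin(a),np.cos(a)]])
    d=w-(np.array(M)/1000@R.T+t); print(n,'px',(o-P(M,t,a,z)).round(1).tolist(),'mm',(d*1000).round(1).tolist(),'mean',(d.mean(0)*1000).round(1))
pr('case holes',[[-45,18],[-45,-18]],[.5302,.0044],np.radians(-24.2),.035,[[235,403],[340,430]])
pr('case corner',[[-56,29],[-56,-29]],[.5302,.0044],np.radians(-24.2),.035,[[225,389],[386,429]])
b=2.7174-np.pi; t=[.5310,.0049]
pr('cover holes',[[45,0],[-45,-18]],t,b,.1547,[[97,207],[322,80]])
pr('cover corn',[[56,14],[56,-14],[33,-29],[-56,-29]],t,b,.1547,[[35,215],[120,237],[212,211],[370,78]])
E
```

```text
case holes px [[-96.8, -32.1], [109.5, 22.7]] mm [[-17.3, -31.7], [11.7, 35.0]] mean [-2.8  1.7]
case corner px [[-156.0, -37.5], [167.5, 46.6]] mm [[-19.9, -50.4], [25.1, 54.5]] mean [2.6 2.1]
cover holes px [[4.0, 2.1], [111.5, 22.2]] mm [[1.1, 1.3], [13.2, 33.9]] mean [ 7.1 17.6]
cover corn px [[-79.5, -18.9], [92.9, 25.5], [183.4, 47.2], [171.9, 42.6]] mm [[-9.6, -23.1], [13.2, 27.2], [25.1, 54.2], [26.0, 53.0]] mean [13.7 27.9]
```

```bash
python3 - <<'E'
from h import *
f=dict(np.load('scene.npz'))
def pr(n,M,t,a,z,obs):
    o=np.array(obs); uv=(o+.5)/8-.5+[258,182]; w=ray(f,uv,z)[:,:2]; R=np.array([[np.cos(a),-np.sin(a)],[np.sin(a),np.cos(a)]])
    d=w-(np.array(M)/1000@R.T+t); print(n,'mm',(d*1000).round(1).tolist(),'mean',(d.mean(0)*1000).round(1))
pr('case holes',[[-45,-18],[-45,18]],[.5302,.0044],np.radians(-24.2),.035,[[235,403],[340,430]])
pr('case corner',[[-56,-29],[-56,29]],[.5302,.0044],np.radians(-24.2),.035,[[225,389],[386,429]])
b=2.7174-np.pi; t=[.5310,.0049]
pr('cover holes',[[45,0],[-45,18]],t,b,.1547,[[97,207],[322,80]])
pr('cover corn',[[56,-14],[56,14],[33,29],[-56,29]],t,b,.1547,[[35,215],[120,237],[212,211],[370,78]])
E
```

```text
case holes mm [[-2.6, 1.1], [-3.0, 2.2]] mean [-2.8  1.7]
case corner mm [[3.9, 2.5], [1.4, 1.6]] mean [2.6 2.1]
cover holes mm [[1.1, 1.3], [-1.7, 1.1]] mean [-0.3  1.2]
cover corn mm [[1.9, 2.5], [1.6, 1.7], [1.3, 1.3], [2.2, 0.2]] mean [1.7 1.4]
```

Request:
{"fn": "apply_moves", "kwargs": {"commands": [[[1,-0.0045,-0.001,-0.08,0.0005],[1,0,0,-0.12,0],[1,0,0,-0.12,0],[1,0,0,-0.1,0],[1,0,0,-0.06,0],[1,0,0,-0.03,0],[1,0,0,-0.01,0],[1,0,0,0,0],[1,0,0,0,0],[1,0,0,0,0],[1,0,0,0,0]]]}}

```text
t: 17.2
eef_pos: [0.5306, 0.0049, 0.0771]
ee_rot: [3.141, 0.001, 2.719]
force: [0.0, 0.5, -2.2]
width: 0.014
gripper_force: 30.0
```

```bash
python3 - <<'E'
from h import *
import ov
S=[]
for _ in range(4): f=grab('scene');S.append(np.r_[arm.get_state()['eef_pos'],arm.get_state()['ee_rot'][2]])
m=np.mean(S,0);print(m,np.degrees(m[3])-180,arm.get_state()['ee_rot'],arm.get_state()['force'])
# overlays shifted by the scene camera's offset seen on the cover/case (~+1.6,+1.6 mm)
ov.ov('',m[2]-.0306,np.array([.5318,.0061]),np.radians(-24.2),m[:2]+[.0013,.0016],m[3]-np.pi,'pics/ov2.png')
E
```

```text
[0.53039536 0.00481737 0.07685389 2.7189713 ] -24.21441982815361 [3.14135530e+00 2.15457297e-04 2.71895425e+00] [ 0.57457529 -0.13395427 -2.41438802]
```

View pics/ov2.png

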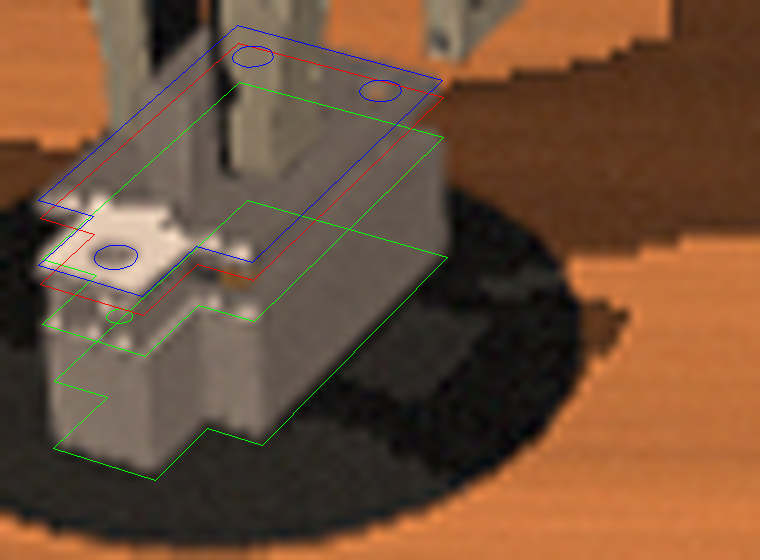

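Request:
{"fn": "apply_moves", "kwargs": {"commands": [[[1,0,-0.001,-0.005,0],[1,0,0,0,0],[1,0,0,0,0],[1,0,0,0,0],[1,0,0,0,0]]]}}

```text
t: 17.9
eef_pos: [0.5303, 0.0046, 0.0755]
ee_rot: [-3.142, -0.0, 2.719]
force: [0.1, -0.3, -2.1]
width: 0.0139
gripper_force: 30.0
```

```bash
python3 -c "
from station import arm
s=arm.get_state();print(s['eef_pos'],s['ee_rot'],s['force']);print(arm.job_done())"
```

```text
[0.53026801 0.0045779  0.07552896] [-3.14151494e+00 -5.57725106e-05  2.71902162e+00] [ 0.07940672 -0.25475754 -2.08793988]
the job is handed in; nothing more can be done
None
```

Job handed in (no verdict returned): the case was slid to within about 1 mm of the pad centre, and the cover is held level by its rib about 10 mm above it, holes lined up to roughly 1 mm by estimate, since the gripper hid them from the top camera.

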